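# Preset the bench metering valve two turns open

### The arm

A 6-joint arm with a two-finger parallel gripper is mounted at the origin on a cart in front of the work surface, level with it; the furniture and walls round the work are solid. World frame = base frame: x ahead of the robot, y to its left, z up, the work surface at z = 0. Lengths are in m, angles in rad, forces in N, time in s.
With the tool pointing down it reaches from about 0.375 to 0.925 m from the base axis. Payload 5.7 kg.
Tool frame: the origin (TCP) lies midway between the tips of the shut fingers; the grasp point (between the pads) lies 19 mm behind it; z points along the fingers, x is the direction in which the jaws open and shut, and the axes are right-handed (so a half turn about z gives the same grasp; the last joint's range is limited). The gripper opens to 88 mm and grips with 3 to 60 N. Pads are 20 mm wide; open, the fingers measure 115 mm over their backs; the gripper's body (75 mm by 178 mm) begins 61 mm behind the grasp point.
Start: joints at [1.037, 0.359, 1.51, -0, 1.272, -0.115], TCP at [0.244, 0.548, 0.223] pointing down, gripper open.
Joint ranges: [-2.97, 2.97], [-1.01, 2.36], [0.21, 2.38], [-0.96, 4.11], [0.2, 2.71], [-2.98, 2.98]. Speed limits (rad/s): [2.39, 2.39, 3.14, 3.14, 3.14, 3.14].

### API

Orientations are given as a unit quaternion [x, y, z, w].
In Python, from bench import move_ptp, servo_line, goto_joints, move_gripper, sleep, inverse_kinematics, capture, PlanningError, close_job, spot_in, silhouettes, current_clock, current_joint_pos, current_qvel, current_joint_torque, current_position, current_orientation, current_force, current_torque, current_finger_gap gives the robot as it stands. Calls block until the motion is done:
- move_ptp(position, orientation): joint-space move of the TCP to a pose.
- servo_line(position, orientation=None, rate=0.15, contact_N=None): straight line of the TCP; orientation=None keeps the orientation; rate is the mean speed in m/s. With contact_N (N) it stops when the force on the tool has changed by that much, and returns True; else False.
- goto_joints(angles): joint-space move.
- move_gripper(opening): finger opening in m; the grip force is fixed at half the most; returns when the fingers have stopped.
- sleep(seconds).
- inverse_kinematics(position, orientation): joint angles nearest the present ones, or None.
- capture(name): name is "scene" or "top" or "wrist"; returns a dict with "image" (420x560x3 uint8, blue, green, red), "range_z" (420x560 float32, m along the optical axis (not along the pixel's ray), 0 where there is no reading), "intrinsics" (3x3 intrinsics, pixels), "R" (3x3) and "t" (3): a world point X has camera coordinates R X + t. Camera axes: x right, y down, z forward; pixel columns grow to the right and rows downward; lengths in m; the calibration is good to about 2 mm. A picture is of the moment at which its call begins.
A pose or a line that the arm cannot do raises PlanningError and nothing moves.
- close_job(): hands the job in, once; it reports no verdict.
Trained networks look in the newest picture that a camera, given by its name, has taken for a name from the list of things; names that differ only in an ending like _2 or _b are one class to them, and where a whole thing is asked for, a point or a joint stands for the part that bears it (a point fixed in the world has none). Each returns a list of dicts, best first, with "conf" (0 to 1); they miss things now and then, are a little off and sometimes report something else, mostly with a low value. They report only what shows in the picture. A call takes as long as a camera call.
- spot_in(camera, query): "xy" ([column, row] in pixels, amid what is visible of it).
- silhouettes(camera, query): "region" (420x560 bool, what is visible of it) and "xy" ([column, row] in pixels, amid what is visible of it).
Readings, each from a call of its own:
- current_clock(): time.
- current_joint_pos(): joint angles.
- current_qvel(): joint speeds.
- current_joint_torque(): joint torques, N m.
- current_position(): TCP position.
- current_orientation(): TCP orientation.
- current_force(): force on the tool from outside, world axes, zero at the start.
- current_torque(): the same for the moment, N m.
- current_finger_gap(): finger opening in m.
Only numpy, scipy, OpenCV 4.12 (cv2) and the standard library are available. Lean on these libraries where they do the work, as an engineer would, in place of code of your own. Each camera call takes 0.05 s, during which the arm holds its last target.

### The job

Take the red crank handle out of the accessory block, put its pin fully home through the brass-bushed eye of the valve's handwheel, and with it turn the wheel clockwise until you feel the valve shut against its stop, without forcing it. Then open it again (anticlockwise) by exactly two full turns and finish there with the gripper still holding the handle steady in the eye; do not let go. Leave the black driver in the block and the other things on the desk where they are.

Things in the scene. Friction and masses are not known exactly. Their poses are not given: they have to be found in the camera images.
- valve_stand: Grey-green metering valve with an upright spindle on a grey base plate (96 mm in its x, 164 mm in its y), fixed to the desk. The pipe with its flanges lies along its y axis, and a pressure gauge stands at its +y side. Origin: on the desk, right under the wheel's axis. The body, yoke and gauge all stay below the wheel.
- wheel_axis (a point): Point on the wheel's upright axis, level with the top face of the eye (141.5 mm above the desk). The wheel's underside is at 125.5 mm, its rim 114 mm across, its top at about 137 mm. The steel spindle comes up through the hub; its end is 8.5 mm above this point when the valve is shut and rises 3 mm a turn as it opens.
- wheel_eye (a point): Centre of the upper mouth of the eye in the blue handwheel: a straight upright through hole of 10.5 mm diameter, 16 mm deep, in a brass bush 19 mm across, 40 mm from the wheel's axis. The point goes round with the wheel; its z axis points up. Seen from the axis at joint value 0 it lies in valve_stand's +x direction. Free below for at least 40 mm.
- valve_wheel (a joint): Handwheel angle in rad: 0 is shut (a hard stop; leaning on it with 5 to 15 N at the eye is plenty, and much over 25 N counts as forcing it), growing anticlockwise seen from above as the valve opens, 6.283 a turn, four turns in all. It starts somewhere between 0.5 and 1.4 turns open. It turns stiffly (dry friction, about 2 N at the eye) and stays where it is left.
- accessory_block: Grey plastic block, 46 mm in x, 100 mm in y, top face 40 mm above the desk, fixed to the desk, with two upright blind holes of 10.5 mm at y = +26 and -26 mm. One holds the red crank handle, the other the black driver; which is in which hole changes. Origin: centre of its underside on the desk.
- handle_grip (a point): Middle of the crank handle's red grip: a round upright grip of 16 mm diameter and 52 mm length (from 26 mm below to 26 mm above this point). The handle is 84 mm long and weighs about 70 g; it is loose, and as it turns freely in the eye its yaw does not matter. z axis up, along the handle.
- handle_collar (a point): Underside of the handle's steel collar (22 mm across, 4 mm thick), on the handle's centre line, 30 mm below handle_grip. It rests on the block at first, and on the top face of the eye when the pin is fully home.
- handle_tip (a point): Lower end of the handle's steel pin, on its centre line, 58 mm below handle_grip. The pin is 9 mm across and 28 mm long under the collar; its last 6 mm taper to 4.4 mm across.
- crank_handle: The whole crank handle (red grip, steel collar and pin). Origin at the lower end of the pin, z up along it.
- gland_driver: Black fluted driver, 67 mm long, 20 mm across, standing in the block's other hole (its top 79 mm above the desk). Not needed: leave it. Origin at the lower end of its shaft.
- reagent_bottle: White reagent bottle with green cap, 50 mm across, 118 mm tall, loose. Leave it. Origin: centre of its underside.
- beaker: Small glass beaker, 62 mm across, 70 mm tall, loose. Leave it. Origin: centre of its underside.
- bench_timer: White digital timer lying on the desk, 58 x 62 x 20 mm, loose. Leave it. Origin: centre of its underside.
- dropper_bottle: Amber dropper bottle with black teat, 30 mm across, 91 mm tall, loose. Leave it. Origin: centre of its underside.

How it is judged:
On the way, in this order (a step that is already met when the one before it is completed fails the run):
1. the crank handle's pin is fully home in the eye: upright, its collar within 4 mm of the eye's top face (horizontal distance between handle_collar and wheel_eye below 0.004 m and z of handle_collar in the frame of wheel_eye between -0.004 and 0.004 m and angle between handle_collar's own z axis and vertical below 0.15 rad), for 0.2 s.
2. with the handle in the eye, the wheel is turned clockwise to its stop (within 0.04 rad) (all of step 1 and value of joint valve_wheel below 0.04 rad), for 0.2 s.
At the end, for the whole second after the job is handed in: The wheel stands two turns open from its stop (12.57 rad, within 0.2 rad, about 11 degrees) and at rest; the crank handle is still upright and fully home in the eye (collar within 4 mm of its mouth, upright within 0.15 rad) and the gripper still holds it (at least 2 N) (all of step 1 and value of joint valve_wheel between 12.366 and 12.766 rad and velocity of joint valve_wheel between -0.05 and 0.05 rad/s and contact force between the fingers and crank_handle above 2 N); the arm keeps its last pose, push and grip.
It fails at once if a bystander (bottle, beaker, timer, dropper bottle or black driver) is shoved more than 25 mm (distance of any of reagent_bottle, beaker, bench_timer, dropper_bottle, gland_driver from where it was at the start of the episode above 0.025 m).
It fails at once if a bystander is tipped (angle between any of reagent_bottle, beaker, bench_timer, dropper_bottle, gland_driver's own z axis and vertical above 0.5 rad).
It fails at once if the valve is forced: contact forces of handle on wheel sum to over 100 N (about 30 N pushed at the stop) (contact force between crank_handle and valve_stand above 100 N).
It also fails if it takes over 72 s, if anything falls off the work surface, if the arm or the gripper's body presses on something with over 40 N, if the wrist force passes 120 N, or if a joint passes its speed limit or range.

## Working session

There is one attempt and no reset: what is moved stays moved. The work goes in short steps, each a Python script; the robot and the scene stay as the last script left them, time stands still between calls to the robot, and variables do not carry over. Pictures are saved under pics/ and viewed, and the job is handed in when it is done.

```bash
ls; mkdir -p pics
python3 - <<'E'
from bench import *
import cv2
print(current_clock(),current_position(),current_orientation(),current_force(),current_finger_gap())
for n in ["scene","top"]:
    c=capture(n); cv2.imwrite(f"pics/{n}0.png",c["image"]); print(n,c["intrinsics"].tolist(),c["R"].tolist(),c["t"].tolist())
print(current_clock())
E
```

```text
pics
0.0 [0.24366039 0.54754412 0.22183337] [ 8.38650647e-01  5.44668976e-01 -8.00238725e-04  3.98304420e-04] [-0.35317506 -0.80754876 -0.3916015 ] 0.08763031910573556
scene [[382.7713063800094, 0.0, 287.77373210520716], [0.0, 382.7713063800094, 210.61764045703464], [0.0, 0.0, 1.0]] [[0.5794336614167456, -0.8149603652138533, 0.009809951462008299], [-0.5685604712116004, -0.4128096589377897, -0.7115667052801931], [0.5839483047263923, 0.40672815075695007, -0.702550061411288]] [-0.3328567411049637, 0.36759852511275953, 0.6189243831635731]
top [[458.51071445656544, 0.0, 286.7562915423803], [0.0, 458.51071445656544, 208.33145168085684], [0.0, 0.0, 1.0]] [[0.03308929724630538, -0.9994426813820277, -0.00440738467212694], [-0.972845162880919, -0.031197339084199974, -0.22934475161481988], [0.22907943484071985, 0.011876559517297032, -0.9733352761854925]] [-0.03187674385748232, 0.5893774537425609, 1.3465011911625735]
0.1
```

View pics/scene0.png

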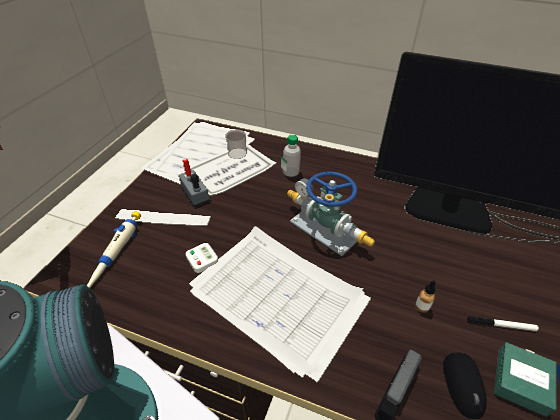

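View pics/top0.png

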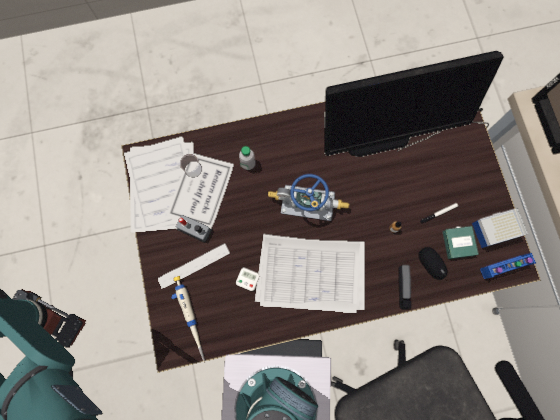

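The scene view shows the red handle at about (186,167), the black driver at (195,183) and the handwheel at (330,188). In the top view the block is at (195,228) and the wheel at (310,192). Next I'll measure them.

```bash
cat > h.py <<'E'
from bench import *
import numpy as np, cv2
def back(c,u,v,z):
    K=c["intrinsics"]; p=np.array([(u-K[0,2])/K[0,0]*z,(v-K[1,2])/K[1,1]*z,z]); return c["R"].T@(p-c["t"])
def atz(c,u,v,h):
    K=c["intrinsics"]; d=c["R"].T@np.array([(u-K[0,2])/K[0,0],(v-K[1,2])/K[1,1],1.]); o=-c["R"].T@c["t"]
    return o+d*(h-o[2])/d[2]
def proj(c,X):
    p=c["R"]@np.asarray(X,float)+c["t"]; q=c["intrinsics"]@p; return q[:2]/q[2]
def cloud(c,m):
    vs,us=np.nonzero(m&(c["range_z"]>0)); z=c["range_z"][vs,us]; K=c["intrinsics"]
    P=np.stack([(us-K[0,2])/K[0,0]*z,(vs-K[1,2])/K[1,1]*z,z],1); return (P-c["t"])@c["R"]
E
python3 - <<'E'
from h import *
np.set_printoptions(precision=4,suppress=True)
for n in ["scene","top"]:
    c=capture(n); cv2.imwrite(f"pics/{n}1.png",c["image"][100:320,120:400].repeat(2,0).repeat(2,1))
    np.savez(f"{n}.npz",**c)
    for q in ["crank_handle","gland_driver","accessory_block","valve_wheel","valve_stand","wheel_eye","reagent_bottle","beaker","handle_grip"]:
        for s in silhouettes(n,q)[:2]:
            P=cloud(c,s["region"])
            if len(P): print(n,q,round(s["conf"],2),np.round(s["xy"],1),len(P),np.median(P,0),np.percentile(P,3,0),np.percentile(P,97,0))
    for q in ["wheel_eye","wheel_axis","handle_grip"]:
        print(n,q,[(round(s["conf"],2),np.round(s["xy"],1)) for s in spot_in(n,q)[:2]])
print(current_clock())
E
```

```text
scene crank_handle 0.67 [329.3 188.7] 828 [ 0.6233 -0.0878  0.136 ] [ 0.5741 -0.1325  0.1278] [ 0.6797 -0.0292  0.1416]
scene gland_driver 0.53 [194.6 183.5] 110 [0.517  0.2528 0.0653] [0.5103 0.2475 0.0397] [0.5297 0.2697 0.08  ]
scene accessory_block 0.65 [195.1 190.2] 590 [0.5147 0.2514 0.0339] [0.4925 0.2285 0.0014] [0.552  0.3257 0.0419]
scene valve_wheel 0.68 [329.1 186.7] 853 [ 0.6254 -0.0867  0.1359] [ 0.5735 -0.1325  0.0007] [ 0.8141 -0.0282  0.1416]
scene valve_wheel 0.37 [199.1 256.5] 689 [0.3712 0.096  0.0164] [ 0.3435  0.0678 -0.0005] [0.4024 0.1375 0.0195]
scene valve_stand 0.65 [324.3 218.8] 3521 [ 0.611  -0.0866  0.054 ] [ 0.5771 -0.1792  0.0059] [0.6689 0.0141 0.1401]
scene valve_stand 0.18 [234.4 141.3] 506 [0.7216 0.2914 0.0469] [0.7004 0.2708 0.0101] [0.757  0.3272 0.0694]
scene wheel_eye 0.83 [331.5 191.5] 784 [ 0.6233 -0.0875  0.136 ] [ 0.5741 -0.1318  0.1263] [ 0.6769 -0.0279  0.1418]
scene reagent_bottle 0.59 [289.8 160.4] 608 [0.7452 0.1117 0.0615] [0.7325 0.0973 0.0046] [0.7669 0.1402 0.1181]
scene beaker 0.62 [232.7 142.7] 521 [0.7207 0.2928 0.0468] [0.7005
[... 982 characters left out ...]
[245.  280.5] 371 [0.3733 0.1029 0.0176] [0.3442 0.0732 0.0112] [0.4021 0.1331 0.0237]
top wheel_eye 0.82 [307.9 191.6] 538 [ 0.6246 -0.0815  0.1367] [ 0.5767 -0.1281  0.0613] [ 0.6779 -0.0244  0.1449]
top reagent_bottle 0.64 [247.8 159.3] 291 [0.7446 0.1186 0.0796] [0.7311 0.0999 0.0079] [0.7661 0.1426 0.1211]
top beaker 0.75 [189.5 166.5] 362 [0.7325 0.3065 0.031 ] [0.6992 0.2735 0.0027] [0.7549 0.3287 0.0714]
top handle_grip 0.43 [182.5 222.8] 27 [0.5349 0.3026 0.0869] [0.531  0.2989 0.0536] [0.5405 0.3072 0.0998]
top wheel_eye [(0.66, array([308.9, 189.8])), (0.44, array([307.7, 199.5]))]
top wheel_axis [(0.76, array([308.6, 202.9])), (0.45, array([247.3, 160.8]))]
top handle_grip []
1.4
```

View pics/top1.png

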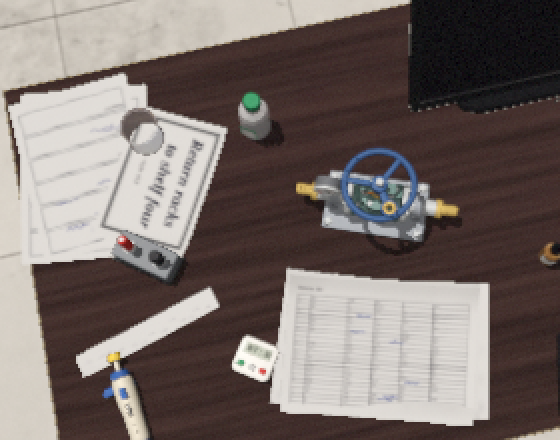

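View pics/scene1.png

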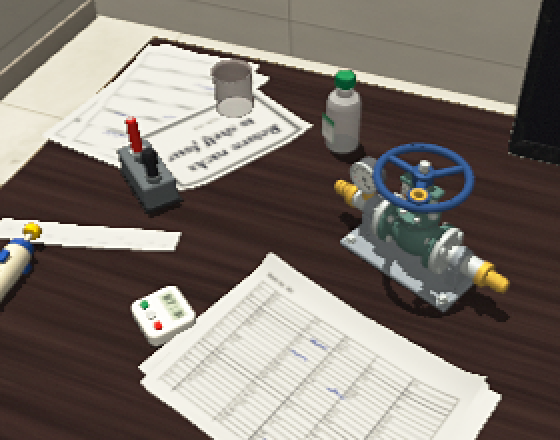

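Red handle at crop (124,242) in the top view. The brass eye is at crop (389,208) top and (418,195) scene, and the gauge is on the +y (left) side. Next: fitting the rim circle, handle axis and eye.

Run:
```python
from h import *
from scipy.optimize import least_squares
np.set_printoptions(precision=4,suppress=True)
C={n:dict(np.load(n+".npz")) for n in ["scene","top"]}
for n,c in C.items():
    img=c["image"]; hsv=cv2.cvtColor(img,cv2.COLOR_BGR2HSV); H,S,V=cv2.split(hsv)
    full=cloud(c,np.ones(H.shape,bool)); vs,us=np.nonzero(c["range_z"]>0)
    hs,ss,vv=H[vs,us],S[vs,us],V[vs,us]
    near=np.hypot(full[:,0]-.625,full[:,1]+.08)<.08
    blue=near&(hs>100)&(hs<125)&(ss>120)&(full[:,2]>.12)&(full[:,2]<.15)
    P=full[blue]
    f=lambda p:(np.hypot(P[:,0]-p[0],P[:,1]-p[1])-p[2])
    r=np.hypot(P[:,0]-.625,P[:,1]+.08); Q=P
    p=np.array([.625,-.08,.053])
    for it in range(4):
        d=np.hypot(Q[:,0]-p[0],Q[:,1]-p[1]); Q=P[np.abs(np.hypot(P[:,0]-p[0],P[:,1]-p[1])-p[2])<(.015 if it==0 else .008)]
        s=least_squares(lambda p:np.hypot(Q[:,0]-p[0],Q[:,1]-p[1])-p[2],p,loss="soft_l1",f_scale=.002); p=s.x
    print(n,"wheel",len(Q),p,"z",np.median(Q[:,2]), "depth-free via z? ")
    yel=near&(hs>12)&(hs<32)&(ss>110)&(vv>90)&(full[:,2]>.125)
    Y=full[yel]; print(n,"eye",len(Y),np.median(Y,0),(Y.min(0)+Y.max(0))/2, us[yel].mean(),vs[yel].mean(), atz(c,us[yel].mean(),vs[yel].mean(),.1415))
    nb=np.hypot(full[:,0]-.536,full[:,1]-.304)<.03
    red=nb&((hs<8)|(hs>172))&(ss>120)&(full[:,2]>.04)
    R=full[red]; print(n,"red",len(R),R.mean(0),R.min(0),R.max(0))
    ys=(hs>12)&(hs<32)&(ss>110)&(vv>90)&(np.hypot(full[:,0]-.62,full[:,1]+.08)<.17)&(full[:,2]<.12)&(full[:,2]>.03)
    Y=full[ys]; a=Y[Y[:,1]>-.08]; b=Y[Y[:,1]<-.08]; print("caps",len(a),a.mean(0),len(b),b.mean(0), np.degrees(np.arctan2(*(a.mean(0)-b.mean(0))[[1,0]])))
    tp=(np.abs(full[:,2]-.04)<.004)&(np.hypot(full[:,0]-.527,full[:,1]-.281)<.06)
    if tp.sum(): print("block",tp.sum(),cv2.minAreaRect((full[tp][:,:2]*1000).astype(np.float32)))
```

```text
scene wheel 524 [ 0.6256 -0.0809  0.0517] z 0.13599418053791396 depth-free via z? 
scene eye 39 [ 0.5944 -0.0931  0.1407] [ 0.5908 -0.0955  0.1379] 328.79487179487177 196.71794871794873 [ 0.5912 -0.095   0.1415]
scene red 84 [0.5383 0.3003 0.072 ] [0.5323 0.2965 0.0457] [0.5467 0.309  0.0967]
caps 98 [0.6347 0.024  0.0505] 152 [ 0.6108 -0.1871  0.0481] 83.55168314983432
block 297 ((529.9307861328125, 280.5417175292969), (100.31990051269531, 45.52619171142578), 67.02703857421875)
top wheel 278 [ 0.6256 -0.078   0.0516] z 0.13692872952043025 depth-free via z? 
top eye 18 [ 0.5911 -0.0942  0.141 ] [ 0.5889 -0.0942  0.1385] 314.44444444444446 203.55555555555554 [ 0.5899 -0.0941  0.1415]
top red 25 [0.5361 0.3018 0.0801] [0.5306 0.2986 0.0503] [0.5436 0.31   0.0989]
caps 63 [0.635  0.0216 0.0558] 63 [ 0.6114 -0.1818  0.0507] 83.38354336554822
block 292 ((527.7157592773438, 281.97784423828125), (99.50843048095703, 45.07624053955078), 67.79226684570312)
```

Consistent: block centre (0.529,0.281), long axis at 67°, handle at about (0.539,0.305). Wheel axis is about (0.6256,-0.079), eye about (0.590,-0.0945), radius 39 mm. The eye sits about 210° anticlockwise of shut, so roughly 0.58 turn open. I'll go above the handle and check with the wrist camera.

```bash
cat >> h.py <<'E'
def Q(deg):
    a=np.radians(deg)/2; return [float(np.cos(a)),float(np.sin(a)),0.,0.]
TH=-22.6
E
python3 - <<'E'
from h import *
np.set_printoptions(precision=4,suppress=True)
move_ptp([.539,.305,.19],Q(TH)); move_gripper(.055)
print(current_clock(),current_position(),current_joint_pos(),current_force())
c=capture("wrist"); np.savez("w1.npz",**c); cv2.imwrite("pics/w1.png",c["image"])
print(c["t"],proj(c,[.539,.305,.096]))
full=cloud(c,np.ones((420,560),bool)); vs,us=np.nonzero(c["range_z"]>0)
H,S,V=cv2.split(cv2.cvtColor(c["image"],cv2.COLOR_BGR2HSV)); h=H[vs,us];s=S[vs,us]
red=((h<8)|(h>172))&(s>120)&(np.hypot(full[:,0]-.539,full[:,1]-.305)<.04)
R=full[red]; print(len(R),R.min(0),R.max(0))
T=R[R[:,2]>.092]; print("top",len(T),T.min(0),T.max(0),T.mean(0))
tp=(np.abs(full[:,2]-.04)<.004)&(np.hypot(full[:,0]-.527,full[:,1]-.281)<.06)
print("block",tp.sum(),cv2.minAreaRect((full[tp][:,:2]*1000).astype(np.float32)))
E
```

```text
3.5167 [0.539 0.305 0.19 ] [ 0.4034  0.4157  1.5056 -0.      1.2204  0.7978] [ 1.1946 -0.8702  0.2618]
[-0.3796  0.4451  0.4975] [279.1804 210.9491]
402 [0.524  0.2921 0.039 ] [0.5463 0.3147 0.0968]
top 167 [0.532  0.3011 0.0921] [0.5457 0.3138 0.0968] [0.5394 0.3082 0.0942]
block 3980 ((528.9951782226562, 283.0539245605469), (98.83889770507812, 45.69932174682617), 67.1456298828125)
```

View pics/w1.png

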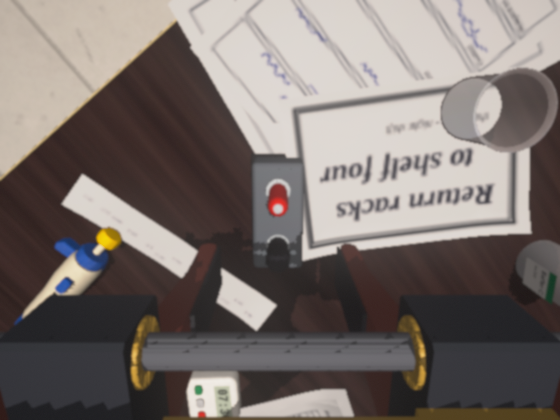

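The wrist view shows the handle top at (278,208), predicted (279,211), with the driver at (277,250) clear of the jaws. I'll grasp and lift.

Run:
```python
from h import *
np.set_printoptions(precision=4,suppress=True)
print(servo_line([.539,.307,.055],Q(TH),rate=.12,contact_N=8),current_position(),current_force())
move_gripper(0.0)
print(current_finger_gap(),current_force(),current_position())
print(servo_line([.539,.307,.10],rate=.1),current_force())
servo_line([.539,.307,.215],rate=.2)
print(current_finger_gap(),current_force(),current_clock())
c=capture("wrist"); np.savez("w2.npz",**c); cv2.imwrite("pics/w2.png",c["image"])
```

```text
False [0.5397 0.3073 0.0558] [ 0.536  -0.421   0.2326]
0.015521991873636676 [ 0.4838 -0.0135  1.1611] [0.539  0.307  0.0551]
False [ 0.2885  1.0162 -0.628 ]
0.015368666881176114 [-0.4236 -0.4574 -0.8518] 6.8583
```

View pics/w2.png

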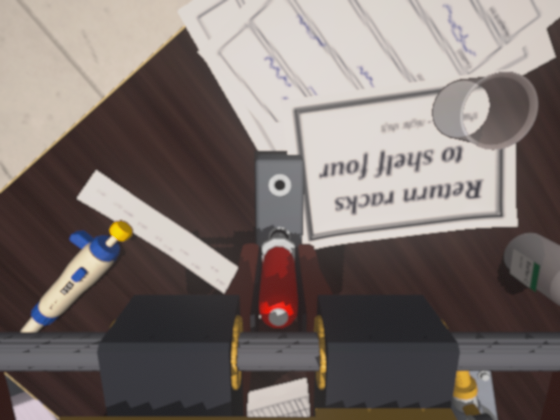

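The handle is held (gap 15.4 mm) and the block hole is empty at (279,185). Next I'll look at the eye with the wrist camera, with the tool set back along image-down.

Run:
```python
from h import *
np.set_printoptions(precision=4,suppress=True)
d=np.array([np.cos(np.radians(67.4)),np.sin(np.radians(67.4)),0])
e=np.array([.590,-.0945,.1415])
p=e-d*.035; p[2]=.225
move_ptp(p.tolist(),Q(TH))
sleep(.3)
print(current_clock(),current_position(),current_force(),current_finger_gap(),current_joint_pos())
c=capture("wrist"); np.savez("w3.npz",**c); cv2.imwrite("pics/w3.png",c["image"])
print(-c["R"].T@c["t"],proj(c,e),proj(c,[.6256,-.079,.137]))
```

```text
8.8083 [ 0.5767 -0.1261  0.225 ] [ 0.1088  0.4113 -0.2306] 0.015604634137021345 [-0.3323  0.3428  1.5289  0.0001  1.2699  0.0611]
[ 0.6062 -0.0529  0.3862] [279.5314 166.9083] [320.1653 124.    ]
```

View pics/w3.png

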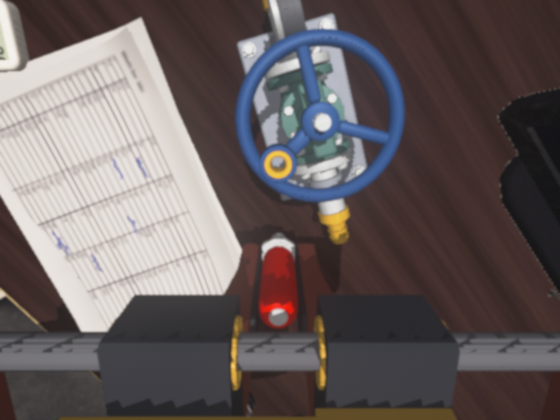

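Eye bush at about (278,163), hub at (322,122), handle in view below. Next I'll fit these precisely.

Run:
```python
from h import *
from scipy.optimize import least_squares
np.set_printoptions(precision=4,suppress=True)
c=dict(np.load("w3.npz")); img=c["image"]; K=c["intrinsics"]
H,S,V=cv2.split(cv2.cvtColor(img,cv2.COLOR_BGR2HSV))
m=((H>12)&(H<34)&(S>110)&(V>90)).astype(np.uint8); m[:140]=0;m[190:]=0;m[:,:250]=0;m[:,310:]=0
cs,_=cv2.findContours(m,cv2.RETR_EXTERNAL,cv2.CHAIN_APPROX_NONE); k=max(cs,key=cv2.contourArea)
el=cv2.fitEllipse(k); print("eye ellipse",el, "->",atz(c,*el[0],.1415), "expected dia px",K[0,0]*.019/(c["R"]@[.59,-.0945,.1415]+c["t"])[2])
# hole
g=cv2.cvtColor(img,cv2.COLOR_BGR2GRAY)
# blue rim outer contour
b=((H>100)&(H<125)&(S>120)).astype(np.uint8); b[220:]=0
cs,_=cv2.findContours(b,cv2.RETR_EXTERNAL,cv2.CHAIN_APPROX_NONE); k=max(cs,key=cv2.contourArea)
el=cv2.fitEllipse(k); print("rim",el)
for h in (.130,.133): print(h,atz(c,*el[0],h))
# outer contour rays at height h, fit circle
for h in (.129,.131,.133):
    P=np.array([atz(c,u,v,h)[:2] for u,v in k[:,0]])
    s=least_squares(lambda p:np.hypot(P[:,0]-p[0],P[:,1]-p[1])-p[2],[.6256,-.079,.057],loss="soft_l1",f_scale=.001); print(h,s.x)
full=cloud(c,b>0); q=np.hypot(full[:,0]-.6256,full[:,1]+.079); R=full[(q>.035)&(q<.07)&(full[:,2]>.12)]
print("rim z",np.percentile(R[:,2],[5,50,95]))
s=least_squares(lambda p:np.hypot(R[:,0]-p[0],R[:,1]-p[1])-p[2],[.6256,-.079,.053],loss="soft_l1",f_scale=.002);print("depthfit",s.x)
# handle
tcp=np.array([.5767,-.1261,.225])
r=(((H<8)|(H>172))&(S>150)&(V>120)).astype(np.uint8); r[:230]=0; r[330:]=0; r[:,:255]=0;r[:,302:]=0
for v in range(256,306,8):
    us=np.nonzero(r[v])[0]; print(v,us.min(),us.max(),end="; ")
print()
for dz in (-.015,-.011,.041): print(dz,proj(c,tcp+[0,0,dz]))
cv2.imwrite("pics/w3c.png",cv2.resize(img[140:340,220:340],None,fx=3,fy=3,interpolation=cv2.INTER_CUBIC)[:600])
```

```text
eye ellipse ((277.6748046875, 164.21914672851562), (26.31174659729004, 26.62138557434082), 102.83928680419922) -> [ 0.5895 -0.0923  0.1415] expected dia px 28.22012610890486
rim ((319.8317565917969, 114.7561264038086), (165.38548278808594, 171.6995849609375), 30.60576057434082)
0.13 [ 0.6281 -0.0739  0.13  ]
0.133 [ 0.6278 -0.0737  0.133 ]
0.129 [ 0.6268 -0.0773  0.0567]
0.131 [ 0.6266 -0.0771  0.0562]
0.133 [ 0.6265 -0.0769  0.0558]
rim z [0.1336 0.1357 0.1374]
depthfit [ 0.6259 -0.0768  0.0511]
256 266 286; 264 265 286; 272 264 289; Traceback (most recent call last):
  File "<stdin>", line 27, in <module>
    return umr_minimum(a, axis, None, out, keepdims, initial, where)
ValueError: zero-size array to reduction operation minimum which has no identity
```

Run:
```python
from h import *
c=dict(np.load("w3.npz")); img=c["image"]
tcp=np.array([.5767,-.1261,.225])
for dz in (-.043,-.015,-.011,.041): print(dz,proj(c,tcp+[0,0,dz]))
im=img.copy()
x=cv2.resize(img[140:340,220:340],None,fx=3,fy=3,interpolation=cv2.INTER_CUBIC)
for dz in (-.015,-.011,.041):
    u,v=proj(c,tcp+[0,0,dz]); cv2.circle(x,(int((u-220+.5)*3),int((v-140+.5)*3)),2,(0,255,0),-1)
cv2.imwrite("pics/w3c.png",x)
```

```text
-0.043 [279.42542799 236.33165213]
-0.015 [279.61715634 255.78561533]
-0.011 [279.64902946 259.01966267]
0.041 [280.22508391 317.46976812]
```

View pics/w3c.png

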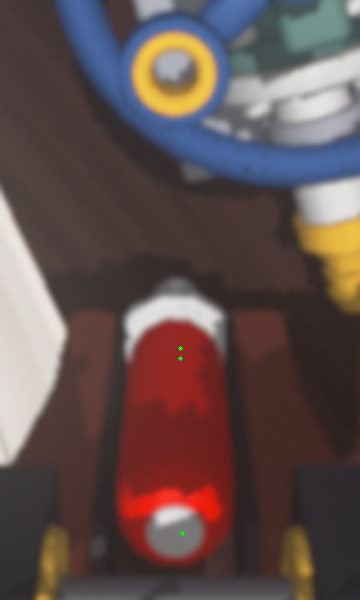

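Handle columns sit about 1.4 px left of prediction in both wrist views, so that is a camera bias. Applying it to the eye gives (0.5904,-0.0927), with the axis at (0.6274,-0.0774), exactly 40.0 mm apart. I'll insert with a contact guard.

Run:
```python
from h import *
np.set_printoptions(precision=4,suppress=True)
e=[.5904,-.0927]
servo_line(e+[.200],Q(TH),rate=.1)
sleep(.2); print(current_force())
r=servo_line(e+[.172],rate=.03,contact_N=5); print(r,current_position(),current_force())
if not r:
    r=servo_line(e+[.1560],rate=.03,contact_N=6); print(r,current_position(),current_force(),current_torque())
print(current_clock(),current_finger_gap())
c=capture("wrist"); cv2.imwrite("pics/w4.png",c["image"])
c=capture("scene"); cv2.imwrite("pics/s4.png",cv2.resize(c["image"][140:260,260:400],None,fx=4,fy=4))
```

```text
[-0.3529 -1.0976 -0.4763]
False [ 0.5906 -0.0927  0.1722] [ 0.0563 -1.2621 -1.1139]
True [ 0.5901 -0.0927  0.1565] [-0.7608 -0.4855  5.4725] [-0.0711  0.231  -0.0485]
11.25 0.015115387247317731
```

View pics/s4.png

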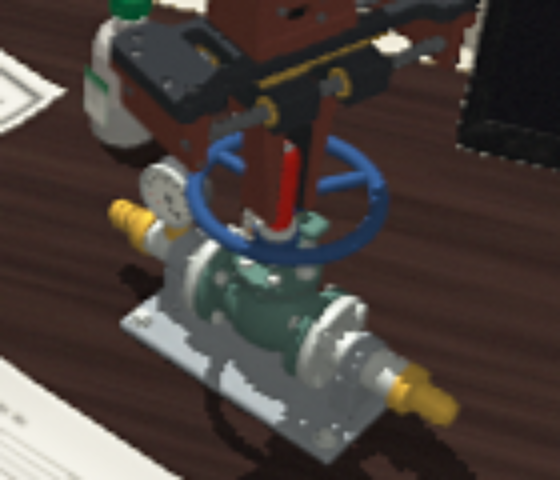

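View pics/w4.png

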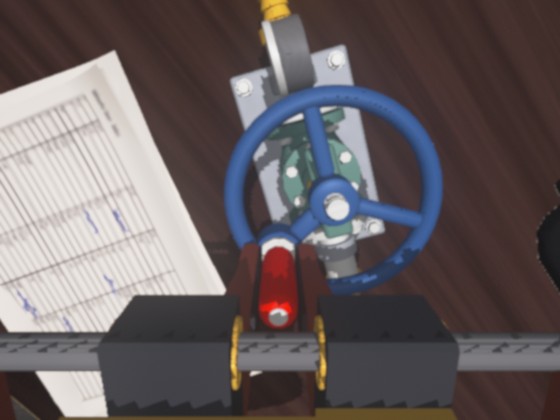

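The collar is seated: TCP z is 0.1565 as computed, with 5 N contact. First 60° clockwise, watching forces.

```bash
cat >> h.py <<'E'
import json
def dec(F,phi):
    r=np.array([np.cos(phi),np.sin(phi)]); t=np.array([-r[1],r[0]]); return F[:2]@r,F[:2]@t
def arc(C,r,z,a0,a1,step,rate,guard,log=None,off=0.0):
    """turn from a0 to a1 (deg)"""
    n=max(1,int(round(abs(a1-a0)/step)))
    for a in np.linspace(a0,a1,n+1)[1:]:
        p=[C[0]+r*np.cos(np.radians(a)),C[1]+r*np.sin(np.radians(a)),z]
        hit=servo_line(p,rate=rate,contact_N=guard)
        P=np.array(current_position());F=np.array(current_force())
        fr,ft=dec(F,np.radians(a))
        if log is not None: log.append([a,*P,*F,fr,ft])
        if hit or np.hypot(F[0],F[1])>guard*1.5: return hit,a
    return False,a1
E
python3 - <<'E'
from h import *
np.set_printoptions(precision=3,suppress=True,linewidth=150)
C=[.6274,-.0774]
P=np.array(current_position()); a0=np.degrees(np.arctan2(P[1]-C[1],P[0]-C[0]))%360; print(a0,np.hypot(P[0]-C[0],P[1]-C[1]))
L=[]; t=current_clock()
print(arc(C,.040,.1567,a0,a0-60,10,.04,8,L)); print(np.array(L),current_clock()-t,current_finger_gap())
json.dump(L,open("l1.json","w"))
E
```

```text
202.2254412899794 0.04031016368227562
(False, np.float64(142.2254412899794))
[[192.225   0.588  -0.085   0.157  -0.15    0.242   0.286   0.095  -0.268]
 [182.225   0.587  -0.078   0.157   0.05    0.142   1.057  -0.056  -0.14 ]
 [172.225   0.588  -0.071   0.157  -0.794   0.471  -0.771   0.85   -0.36 ]
 [162.225   0.589  -0.065   0.157  -0.579  -0.532  -0.838   0.389   0.683]
 [152.225   0.592  -0.058   0.157  -0.403  -0.504  -0.702   0.122   0.633]
 [142.225   0.596  -0.052   0.157  -0.007   0.836  -0.042   0.518  -0.656]] 1.9417000000000009 0.015484613985496762
```

Forces are under 1 N, lower than expected, so I'll check the wheel is really following.

Run:
```python
from h import *
c=capture("wrist"); cv2.imwrite("pics/w5.png",c["image"])
```

```text
(no output)
```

View pics/w5.png

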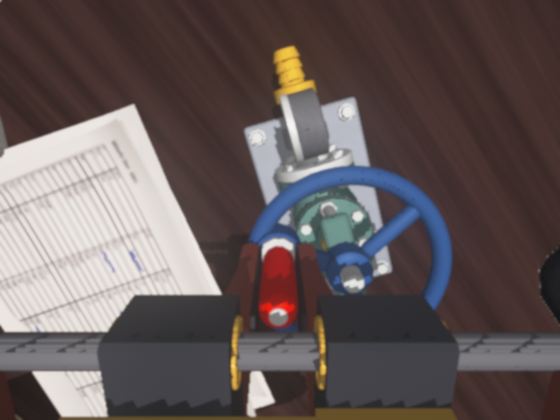

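The wheel follows: the free spoke has swung round about the hub at (350,275). I'll continue to about 8° short of the expected stop.

Run:
```python
from h import *
np.set_printoptions(precision=3,suppress=True,linewidth=150)
C=[.6274,-.0774]
L=[]; t=current_clock()
print(arc(C,.040,.1567,142.2254,4,10,.045,8,L)); print(np.array(L)[:,[0,1,2,3,6,7,8]])
# slow feel for the stop
L=[]
for a in np.arange(2,-16,-2.):
    q=[C[0]+.04*np.cos(np.radians(a)),C[1]+.04*np.sin(np.radians(a)),.1567]
    hit=servo_line(q,rate=.012,contact_N=7)
    P=np.array(current_position());F=np.array(current_force()); fr,ft=dec(F,np.radians(a))
    print(a,hit,P,F,"r %.1f t %.1f"%(fr,ft), "ang %.2f"%np.degrees(np.arctan2(P[1]-C[1],P[0]-C[0])))
    if hit or abs(ft)>7: break
print(current_clock(),current_finger_gap())
```

```text
(False, 4)
[[132.352   0.601  -0.047   0.157  -1.244   0.086  -0.411]
 [122.479   0.606  -0.043   0.157  -0.807  -0.102  -0.08 ]
 [112.606   0.613  -0.04    0.157  -1.475  -0.585   0.319]
 [102.732   0.619  -0.038   0.157  -1.285  -1.01   -0.094]
 [ 92.859   0.626  -0.037   0.157  -0.408  -0.384   0.079]
 [ 82.986   0.633  -0.038   0.157  -0.995   0.041  -0.388]
 [ 73.113   0.64   -0.039   0.157  -1.072   0.404  -0.519]
 [ 63.239   0.646  -0.042   0.157  -1.041  -0.007   0.326]
 [ 53.366   0.652  -0.046   0.157  -0.666  -0.136   1.141]
 [ 43.493   0.657  -0.05    0.157   0.306  -0.105   0.17 ]
 [ 33.62    0.661  -0.056   0.157  -0.565   0.253   0.274]
 [ 23.746   0.664  -0.062   0.157  -0.383   0.485  -0.216]
 [ 13.873   0.667  -0.068   0.157  -0.911  -0.108   0.236]
 [  4.      0.668  -0.075   0.157  -0.984   0.588   0.231]]
2.0 False [ 0.668 -0.076  0.157] [-0.176  0.562 -0.944] r -0.2 t 0.6 ang 1.97
0.0 False [ 0.667 -0.077  0.157] [-0.006  1.742  0.519] r -0.0 t 1.7 ang 0.06
-2.0 False [ 0.667 -0.079  0.157] [-0.441  1.475 -0.723] r -0.5 t 1.5 ang -2.10
-4.0 False [ 0.667 -0.08   0.157] [-0.407  1.737  0.022] r -0.5 t 1.7 ang -4.20
-6.0 False [ 0.667 -0.082  0.157] [-0.4    1.47  -0.154] r -0.6 t 1.4 ang -6.23
-8.0 False [ 0.667 -0.083  0.157] [-0.484  2.649 -0.772] r -0.8 t 2.6 ang -8.22
-10.0 False [ 0.667 -0.083  0.157] [-0.19   5.411 -0.888] r -1.1 t 5.3 ang -8.76
-12.0 False [ 0.667 -0.084  0.157] [ 0.233  7.698 -0.05 ] r -1.4 t 7.6 ang -9.24
19.675 0.015582204756676779
```

Stop found at the predicted angle: the tool stalls at about -8.5° (pin play included) while the force climbs to 7.6 N. I'll dwell, then do one turn open and check.

Run:
```python
from h import *
np.set_printoptions(precision=3,suppress=True,linewidth=150)
C=[.6274,-.0774]
sleep(.5); print(current_position(),current_force())
L=[]; t=current_clock()
print(arc(C,.040,.1567,-12,354.5,10,.055,12,L)); L=np.array(L);print(L[::5][:,[0,1,2,3,6,7,8]],abs(L[:,7:]).max(0))
print(current_clock()-t,current_clock(),current_finger_gap())
c=capture("wrist"); cv2.imwrite("pics/w6.png",c["image"])
c=capture("scene"); cv2.imwrite("pics/s6.png",cv2.resize(c["image"][140:260,260:400],None,fx=4,fy=4))
```

```text
[ 0.667 -0.084  0.157] [ 0.567  8.213 -0.887]
(False, 354.5)
[[ -2.095   0.668  -0.079   0.157  -0.853  -0.502  -0.784]
 [ 47.432   0.654  -0.047   0.157  -0.46   -0.096   0.188]
 [ 96.959   0.622  -0.038   0.157   0.026  -0.493  -0.241]
 [146.486   0.594  -0.056   0.157  -1.088   1.022  -0.864]
 [196.014   0.589  -0.089   0.157  -0.92   -0.108  -0.405]
 [245.541   0.612  -0.114   0.157   0.144   0.247   0.101]
 [295.068   0.645  -0.113   0.157  -0.639  -0.048   0.426]
 [344.595   0.666  -0.087   0.157  -0.293  -0.105  -0.112]] [1.022 0.913]
10.175 30.35 0.015413825277804943
```

View pics/w6.png

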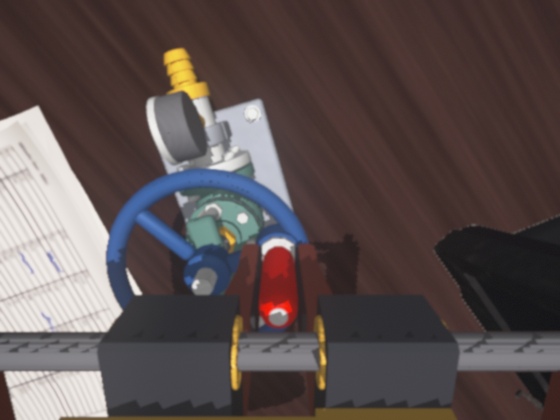

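View pics/s6.png

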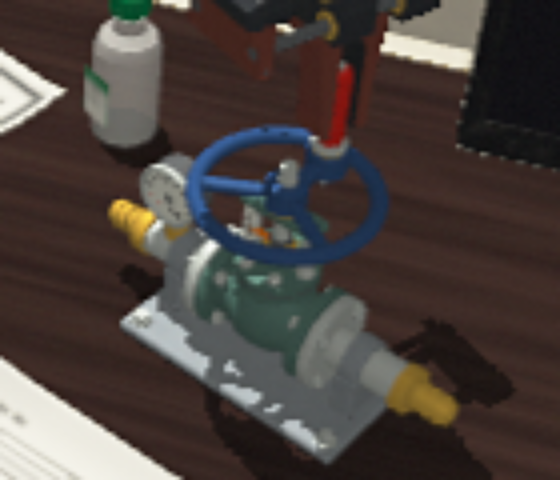

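One turn open: the collar is seated in the eye at scene crop (328,145), the bottle is undisturbed and forces are under 1 N. Second turn.

Run:
```python
from h import *
np.set_printoptions(precision=3,suppress=True,linewidth=150)
C=[.6274,-.0774]
L=[]; t=current_clock()
print(arc(C,.040,.1567,-5.5,354.5,10,.055,12,L)); L=np.array(L);print(abs(L[:,7:]).max(0))
sleep(.5)
P=current_position(); print(P,current_force(),np.degrees(np.arctan2(P[1]-C[1],P[0]-C[0])),current_clock(),current_finger_gap(),current_qvel())
c=capture("wrist"); cv2.imwrite("pics/w7.png",c["image"])
c=capture("scene"); cv2.imwrite("pics/s7.png",cv2.resize(c["image"][140:260,260:400],None,fx=4,fy=4))
c=capture("top"); cv2.imwrite("pics/t7.png",c["image"])
```

```text
(False, 354.5)
[2.02  1.148]
[ 0.667 -0.081  0.157] [ 0.84  -0.011 -0.322] -5.564619531703845 40.85 0.01540095869444645 [ 0.     0.    -0.    -0.001  0.001  0.   ]
```

View pics/s7.png

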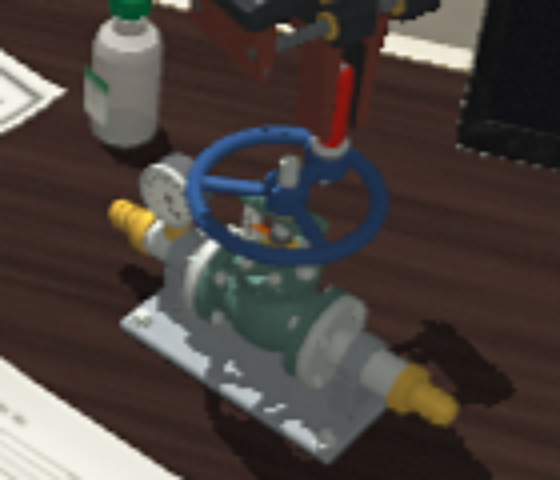

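View pics/w7.png

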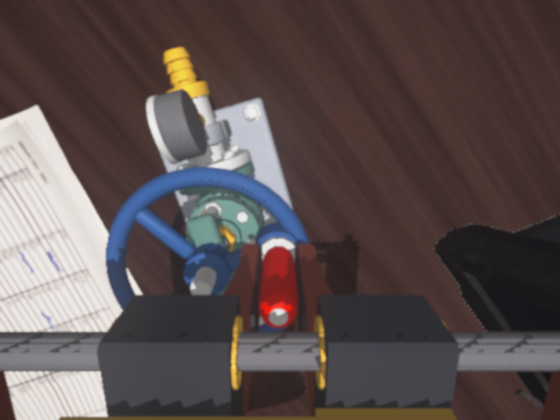

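View pics/t7.png

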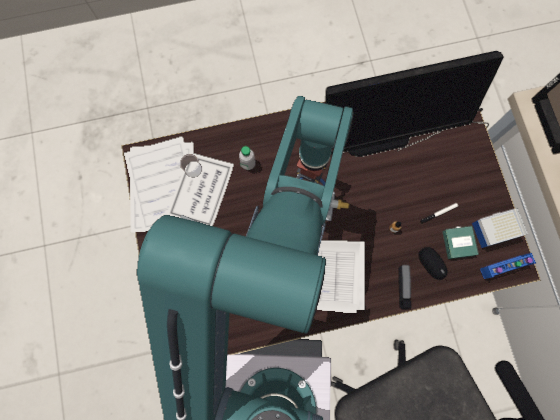

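The spindle stands visibly higher (crop (289,168)) than a turn ago. The handle is seated at (328,145) and everything is at rest. Bottle, beaker and dropper bottle are in place. The block and timer are hidden by the arm in the top view. Handing in.

Run:
```python
from h import *
close_job()
```

```text
the job is handed in; nothing more can be done
```

The job is handed in with the valve two full turns open from its stop and the gripper still holding the handle home in the eye. It used about 41 s of the 72 s; no verdict was reported.

- **Insertion:** I took the crank handle out of the block and lowered it into the eye until it made contact with about 5 N. The tool height then was 0.1565 m, as computed for the collar seated on the eye.
- **Shutting:** I turned the wheel clockwise about 210°. It stalled within about 2° of the angle predicted from the camera images, and I leaned on the stop with about 8 N for 0.5 s.
- **Opening:** I turned it back anticlockwise by two full turns. Sideways forces stayed under about 2 N at every reading.
- **Last checks:**
  - The tool sits at -5.6°, against about -6.7° estimated for the eye at the stop. Pin play accounts for the difference, and the tolerance is 11°.
  - The arm is at rest with about 1 N of residual force, and the finger gap is 15.4 mm on the 16 mm grip.
  - The images show the collar seated and the spindle higher than after the first turn.
- **Not confirmed:** The bottle, beaker and dropper bottle are where they were. The arm hid the timer and the block with the black driver in the final top view, so I did not re-check those. Nothing in the force readings suggested they were touched.

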